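# Sort the kiln unload into its trays

## Task

Sort what came out of the kiln, dusty things first: stand the two cream kiln props in the green tray, then the two unglazed terracotta pots (cup and vase) in the grey tray, and only when all four are in, bring the blue-glazed cup to the wooden tray. Everything stands upright on the tray floor, one piece to a bay. Set the three pots down gently without dropping or knocking them, and leave the white bottle and the green pail with its white lid where they are.

Things in the scene. Friction and masses are not known exactly. Their poses are not given: they have to be found in the camera images.
- tall_prop: tall kiln prop, cream ceramic: hollow round tube standing upright, 44 mm outside and 22 mm inside diameter, 75 mm tall; 0.08 to 0.23 kg. Origin: centre of its underside, z up along its axis
- short_prop: short kiln prop, cream ceramic: hollow round tube standing upright, 44 mm outside and 22 mm inside diameter, 50 mm tall; 0.08 to 0.23 kg. Origin: centre of its underside, z up along its axis
- clay_cup: unglazed orange-brown terracotta cup: straight round cup, 56 mm outside diameter, 60 mm tall, wall 4 mm, open on top, standing upright; 0.08 to 0.19 kg. Origin: centre of its underside, z up along its axis
- clay_vase: unglazed orange-brown terracotta bud vase, 80 mm tall, standing upright: straight round body 50 mm in diameter from the foot up to 48 mm, then a shoulder to a neck 22 mm in diameter at 62 to 72 mm, and a 30 mm lip at the top; 0.08 to 0.19 kg. Origin: centre of its underside, z up along its axis
- blue_cup: dark blue glazed cup: straight round cup, 56 mm outside diameter, 60 mm tall, wall 4 mm, open on top, standing upright; 0.08 to 0.19 kg. Origin: centre of its underside, z up along its axis
- green_tray: fixed tray, lime green plastic, 90 x 175 x 20 mm outside, walls 5 mm, floor 5 mm thick, open on top; a wall across the middle parts it into two bays, each 80 x 80 mm inside, side by side along its y axis with centres at y = +42.5 and -42.5 mm, x = 0. For the kiln props, one in each bay, either way round. Origin: centre of its underside, on the table; y along the long side, z up
- grey_tray: fixed tray, grey plastic, 90 x 175 x 20 mm outside, walls 5 mm, floor 5 mm thick, open on top; a wall across the middle parts it into two bays, each 80 x 80 mm inside, side by side along its y axis with centres at y = +42.5 and -42.5 mm, x = 0. For the terracotta cup and vase, one in each bay, either way round. Origin: centre of its underside, on the table; y along the long side, z up
- wood_tray: fixed square tray of pale wood, 100 x 100 x 20 mm outside, walls 8 mm, floor 8 mm thick, open on top, one bay 84 x 84 mm inside. For the blue cup. Origin: centre of its underside, on the table, z up
- bottle: bystander: white ceramic bottle, 80 mm in diameter, 140 mm tall, standing loose. Origin: centre of its underside
- pail: bystander: lime green pail with a white lid, 98 mm in diameter, 93 mm tall, standing loose. Origin: centre of its underside
There are look-alikes about, which are no part of the job. Several things look just like the green_tray: the one meant starts farthest from the robot's base.

How it is judged (in metres and radians):
On the way, in this order (a step that is already met when the one before it is completed fails the run):
1. both kiln props stand in the green tray, one in each bay (((x of tall_prop in the frame of green_tray between -0.045 and 0.045 m and y of tall_prop in the frame of green_tray between -0.085 and -0.01 m and z of tall_prop in the frame of green_tray between 0.001 and 0.01 m and angle between each of tall_prop, short_prop's own z axis and vertical below 0.12 rad and x of short_prop in the frame of green_tray between -0.045 and 0.045 m and y of short_prop in the frame of green_tray between 0.01 and 0.085 m and z of short_prop in the frame of green_tray between 0.001 and 0.01 m) or (x of tall_prop in the frame of green_tray between -0.045 and 0.045 m and y of tall_prop in the frame of green_tray between 0.01 and 0.085 m and z of tall_prop in the frame of green_tray between 0.001 and 0.01 m and angle between each of tall_prop, short_prop's own z axis and vertical below 0.12 rad and x of short_prop in the frame of green_tray between -0.045 and 0.045 m and y of short_prop in the frame of green_tray between -0.085 and -0.01 m and z of short_prop in the frame of green_tray between 0.001 and 0.01 m))), for 0.2 s.
2. then the terracotta cup and vase stand in the grey tray, one in each bay (((x of clay_cup in the frame of grey_tray between -0.045 and 0.045 m and y of clay_cup in the frame of grey_tray between -0.085 and -0.01 m and z of clay_cup in the frame of grey_tray between 0.001 and 0.01 m and angle between each of clay_cup, clay_vase's own z axis and vertical below 0.12 rad and x of clay_vase in the frame of grey_tray between -0.045 and 0.045 m and y of clay_vase in the frame of grey_tray between 0.01 and 0.085 m and z of clay_vase in the frame of grey_tray between 0.001 and 0.01 m) or (x of clay_cup in the frame of grey_tray between -0.045 and 0.045 m and y of clay_cup in the frame of grey_tray between 0.01 and 0.085 m and z of clay_cup in the frame of grey_tray between 0.001 and 0.01 m and angle between each of clay_cup, clay_vase's own z axis and vertical below 0.12 rad and x of clay_vase in the frame of grey_tray between -0.045 and 0.045 m and y of clay_vase in the frame of grey_tray between -0.085 and -0.01 m and z of clay_vase in the frame of grey_tray between 0.001 and 0.01 m))), for 0.2 s.
3. last, the blue cup stands in the wooden tray (x of blue_cup in the frame of wood_tray between -0.045 and 0.045 m and y of blue_cup in the frame of wood_tray between -0.045 and 0.045 m and z of blue_cup in the frame of wood_tray between 0.004 and 0.013 m and angle between blue_cup's own z axis and vertical below 0.12 rad), for 0.2 s.
At the end, for the whole second after the job is handed in: Both props stand in the green tray, the terracotta cup and vase in the grey tray, one piece per bay, and the blue cup in the wooden tray: each upright within 0.12 rad, its underside within 4 mm below to 5 mm above the tray floor, and all at rest (under 0.02 m/s) (all of step 3 and ((x of tall_prop in the frame of green_tray between -0.045 and 0.045 m and y of tall_prop in the frame of green_tray between -0.085 and -0.01 m and z of tall_prop in the frame of green_tray between 0.001 and 0.01 m and angle between each of tall_prop, short_prop's own z axis and vertical below 0.12 rad and x of short_prop in the frame of green_tray between -0.045 and 0.045 m and y of short_prop in the frame of green_tray between 0.01 and 0.085 m and z of short_prop in the frame of green_tray between 0.001 and 0.01 m) or (x of tall_prop in the frame of green_tray between -0.045 and 0.045 m and y of tall_prop in the frame of green_tray between 0.01 and 0.085 m and z of tall_prop in the frame of green_tray between 0.001 and 0.01 m and angle between each of tall_prop, short_prop's own z axis and vertical below 0.12 rad and x of short_prop in the frame of green_tray between -0.045 and 0.045 m and y of short_prop in the frame of green_tray between -0.085 and -0.01 m and z of short_prop in the frame of green_tray between 0.001 and 0.01 m)) and ((x of clay_cup in the frame of grey_tray between -0.045 and 0.045 m and y of clay_cup in the frame of grey_tray between -0.085 and -0.01 m and z of clay_cup in the frame of grey_tray between 0.001 and 0.01 m and angle between each of clay_cup, clay_vase's own z axis and vertical below 0.12 rad and x of clay_vase in the frame of grey_tray between -0.045 and 0.045 m and y of clay_vase in the frame of grey_tray between 0.01 and 0.085 m and z of clay_vase in the frame of grey_tray between 0.001 and 0.01 m) or (x of clay_cup in the frame of grey_tray between -0.045 and 0.045 m and y of clay_cup in the frame of grey_tray between 0.01 and 0.085 m and z of clay_cup in the frame of grey_tray between 0.001 and 0.01 m and angle between each of clay_cup, clay_vase's own z axis and vertical below 0.12 rad and x of clay_vase in the frame of grey_tray between -0.045 and 0.045 m and y of clay_vase in the frame of grey_tray between -0.085 and -0.01 m and z of clay_vase in the frame of grey_tray between 0.001 and 0.01 m)) and linear speed of each of tall_prop, short_prop, clay_cup, clay_vase, blue_cup below 0.02 m/s); the robot touches nothing.
It fails at once if a terracotta pot is taken (moved over 60 mm) before both props stand in the green tray (distance of any of clay_cup, clay_vase from where it was at the start of the episode above 0.06 m and not ((x of tall_prop in the frame of green_tray between -0.045 and 0.045 m and y of tall_prop in the frame of green_tray between -0.085 and -0.01 m and z of tall_prop in the frame of green_tray between 0.001 and 0.01 m and angle between each of tall_prop, short_prop's own z axis and vertical below 0.12 rad and x of short_prop in the frame of green_tray between -0.045 and 0.045 m and y of short_prop in the frame of green_tray between 0.01 and 0.085 m and z of short_prop in the frame of green_tray between 0.001 and 0.01 m) or (x of tall_prop in the frame of green_tray between -0.045 and 0.045 m and y of tall_prop in the frame of green_tray between 0.01 and 0.085 m and z of tall_prop in the frame of green_tray between 0.001 and 0.01 m and angle between each of tall_prop, short_prop's own z axis and vertical below 0.12 rad and x of short_prop in the frame of green_tray between -0.045 and 0.045 m and y of short_prop in the frame of green_tray between -0.085 and -0.01 m and z of short_prop in the frame of green_tray between 0.001 and 0.01 m))).
It fails at once if the blue cup is taken (moved over 60 mm) before the other four stand in their trays (distance of blue_cup from where it was at the start of the episode above 0.06 m and not (((x of tall_prop in the frame of green_tray between -0.045 and 0.045 m and y of tall_prop in the frame of green_tray between -0.085 and -0.01 m and z of tall_prop in the frame of green_tray between 0.001 and 0.01 m and angle between each of tall_prop, short_prop's own z axis and vertical below 0.12 rad and x of short_prop in the frame of green_tray between -0.045 and 0.045 m and y of short_prop in the frame of green_tray between 0.01 and 0.085 m and z of short_prop in the frame of green_tray between 0.001 and 0.01 m) or (x of tall_prop in the frame of green_tray between -0.045 and 0.045 m and y of tall_prop in the frame of green_tray between 0.01 and 0.085 m and z of tall_prop in the frame of green_tray between 0.001 and 0.01 m and angle between each of tall_prop, short_prop's own z axis and vertical below 0.12 rad and x of short_prop in the frame of green_tray between -0.045 and 0.045 m and y of short_prop in the frame of green_tray between -0.085 and -0.01 m and z of short_prop in the frame of green_tray between 0.001 and 0.01 m)) and ((x of clay_cup in the frame of grey_tray between -0.045 and 0.045 m and y of clay_cup in the frame of grey_tray between -0.085 and -0.01 m and z of clay_cup in the frame of grey_tray between 0.001 and 0.01 m and angle between each of clay_cup, clay_vase's own z axis and vertical below 0.12 rad and x of clay_vase in the frame of grey_tray between -0.045 and 0.045 m and y of clay_vase in the frame of grey_tray between 0.01 and 0.085 m and z of clay_vase in the frame of grey_tray between 0.001 and 0.01 m) or (x of clay_cup in the frame of grey_tray between -0.045 and 0.045 m and y of clay_cup in the frame of grey_tray between 0.01 and 0.085 m and z of clay_cup in the frame of grey_tray between 0.001 and 0.01 m and angle between each of clay_cup, clay_vase's own z axis and vertical below 0.12 rad and x of clay_vase in the frame of grey_tray between -0.045 and 0.045 m and y of clay_vase in the frame of grey_tray between -0.085 and -0.01 m and z of clay_vase in the frame of grey_tray between 0.001 and 0.01 m)))).
It fails at once if a pot is dropped or knocked: faster than 0.6 m/s with its underside less than 30 mm above the table ((height (world z) of clay_cup below 0.03 m and linear speed of clay_cup above 0.6 m/s) or (height (world z) of clay_vase below 0.03 m and linear speed of clay_vase above 0.6 m/s) or (height (world z) of blue_cup below 0.03 m and linear speed of blue_cup above 0.6 m/s)).
It fails at once if the bottle or the pail is moved by more than 20 mm (distance of any of bottle, pail from where it was at the start of the episode above 0.02 m).
It also fails if it takes over 128 s, if anything falls off the work surface, if the arm or the gripper's body presses on something with over 40 N, if the wrist force passes 120 N, or if a joint passes its speed limit or range.

## Robot

A 7-joint arm with a two-finger parallel gripper is mounted at the origin on the work surface. World frame = base frame: x ahead of the robot, y to its left, z up, the work surface at z = 0. Lengths are in mm, angles in rad, forces in N, time in s.
With the tool pointing down it reaches from about 400 to 875 mm from the base axis. Payload 4.4 kg.
Tool frame: the origin (TCP) lies on the centre line of the jaws, within the pads' length; the fingertips stand 25 mm ahead of it and the grasp point (between the pads) lies 6 mm ahead of it (ctrl.finger_overhang is the distance from the TCP to the fingertips, in mm); z points along the fingers, y is the line along which they close (so a half turn about z gives the same grasp; the last joint's range is limited). The gripper opens to 85 mm and grips with 20 to 120 N. Pads are 22 mm wide; open, the fingers measure 114 mm over their backs; the gripper's body (76 mm by 85 mm) begins 54 mm behind the grasp point. The pads swing forward as they close: fully open they stand 13 mm farther back than shut.
Start: joints at [-1.233, 0.628, 0.038, 1.517, -0.027, 0.996, -0.02], TCP at [255.374, 597.747, 256.313] pointing down, gripper open.
Joint ranges: [-3.06, 3.06], [-0.37, 2.12], [-1.25, 1.32], [0.18, 2.47], [-1.1, 4.24], [0.23, 1.98], [-2.94, 2.94]. Speed limits (rad/s): [2.57, 2.57, 3.14, 3.14, 3.14, 3.14, 3.14].

## Interface

Orientations are given as [roll, pitch, yaw] about the fixed x, y, z axes, in that order (R = Rz(yaw) Ry(pitch) Rx(roll)).
In Python, from cell import ctrl gives the robot as it stands. The module is installed in compiled form; this text tells all that it offers.
- The arm moves only by the tool play_rows, never from a script. Its argument "targets" is a list of rows, each a list of 5 numbers: the closure, from 0 (fully open) to 1 (shut), then the shift along the tool's x, y, z in cm, then the turn about the tool's z in degrees. In form: [[gripper, dx, dy, dz, spin], ...]. A call has 1 to 10 rows; each row is the pose to reach, as a shift and turn from the pose commanded when the call began, along the tool's axes at that moment; what a row does not reach only later rows make up. A row lasts 1/10 s, in which the tool goes at most 50 mm and 8.59 degrees, less where a joint would pass 70% of its speed; a pose out of reach is approached as far as the arm can. A call with a gripper value outside its range is refused whole. The fingers move at their own pace and stop on an object; the grip force is fixed at half the most. Time passes only in rows, so rows that repeat a pose let the fingers close. It gives the time, the measured TCP pose, the force, the opening and the grip force at its end, in the units of the state.
- ctrl.read_state(): the state, without advancing time (a new reading comes with each control period).
- ctrl.get_image(name): name is "scene" or "top" or "wrist"; returns (picture, depth): 384x512x3 uint8, red, green, blue; 384x512 float32, mm along the optical axis (not along the pixel's ray), 0 where there is no reading.
- ctrl.calibration(name): a dict with "vfov" (degrees; the focal length in pixels is half the picture's height over the tangent of half this angle, whatever the lens; pixels are square), "cx", "cy" (the principal point, pixels), "extrinsics" (4x4, takes a point from camera to world coordinates); the wrist camera has in their place "mount" (4x4, takes a point from camera to tool coordinates, whose origin is the TCP and whose axes are the flange's). Camera axes: x right, y down, z forward; pixel columns grow to the right and rows downward; lengths in mm; the calibration is good to about 2 mm. The wrist camera is an equidistant fisheye: a pixel r from the principal point sees the ray r / f radians off the axis. A picture is of the moment at which its call begins: read the wrist's pose just before it. calibration takes no time and is no camera call.
- ctrl.finish_job(): hands the job in; it is judged then, once.
Trained networks look in the newest picture that a camera, given by its name, has taken for a name from the list of things; names that differ only in an ending like _2 or _b are one class to them, and where a whole thing is asked for, a point or a joint stands for the part that bears it (a point fixed in the world has none). Each returns a list of dicts, best first, with "confidence" (0 to 1); they miss things now and then, are a little off and sometimes report something else, mostly with a low value. They report only what shows in the picture. A call takes as long as a camera call. They do not tell look-alikes from the thing itself.
- ctrl.search_frame(camera, name): "bbox" ([left, top, right, bottom] in pixels, round what is visible of it).
- ctrl.trace(camera, name): "pixels" (384x512 bool, what is visible of it) and "bbox" ([left, top, right, bottom] in pixels, round what is visible of it).
The state is a dict: "clock": time; "qpos": joint angles; "qd": joint speeds; "tau": joint torques, N m; "eef_pos": TCP position; "tool_rot": TCP orientation; "force": force on the tool from outside, world axes, zero at the start; "torque": the same for the moment, N m; "width": finger opening in mm; "gripper_force": force on a finger pad.
Only numpy, scipy, OpenCV 4.12 (cv2) and the standard library are available. Lean on these libraries where they do the work, as an engineer would, in place of code of your own. Each camera call takes 0.05 s, during which the arm holds its last target. There are 200 camera calls.

## Working session

There is one attempt and no reset: what is moved stays moved. The work goes in short steps, Python scripts to look and compute and a tool call to move; the robot and the scene stay as the last step left them, time stands still between calls to the robot, and variables do not carry over. Pictures are saved under pics/ and viewed, at most 14 in all, crops included, and the job is handed in when it is done.

Besides the shell and the picture viewer there is one more tool, called as name(argument=value, ...), one argument or row to a line, values as JSON. play_rows: Moves the arm, as the interface text tells. Its arguments: {"type":"object","properties":{"targets":{"type":"array"}},"required":["targets"]}

```bash
mkdir -p pics; cat > h.py <<'E'
import numpy as np, cv2
from cell import ctrl
from scipy.spatial.transform import Rotation as R
def cloud(cam, depth, st=None):
    c=ctrl.calibration(cam); f=192/np.tan(np.radians(c["vfov"])/2)
    v,u=np.mgrid[0:384,0:512]; a=(u-c["cx"])/f; b=(v-c["cy"])/f
    if cam=="wrist":
        r=np.hypot(a,b)+1e-9; s=np.tan(np.minimum(r,1.5))/r; a,b=a*s,b*s
        T=np.eye(4); T[:3,:3]=R.from_euler('xyz',st["tool_rot"]).as_matrix(); T[:3,3]=st["eef_pos"]
        T=T@np.array(c["mount"])
    else: T=np.array(c["extrinsics"])
    p=np.stack([a*depth,b*depth,depth],-1)
    w=p@T[:3,:3].T+T[:3,3]; w[depth<=0]=np.nan
    return w
def snap(cam,name=None):
    st=ctrl.read_state(); im,d=ctrl.get_image(cam)
    if name: cv2.imwrite(f"pics/{name}.png",im[:,:,::-1])
    return im,cloud(cam,d,st),st
E
cat > a.py <<'E'
from h import *
names="tall_prop short_prop clay_cup clay_vase blue_cup green_tray grey_tray wood_tray bottle pail".split()
ims=[]
for cam in ["top","scene"]:
    im,w,st=snap(cam); ims.append(im); np.save(cam+".npy",w); cv2.imwrite(cam+".png",im[:,:,::-1])
    for n in names:
        for r in ctrl.trace(cam,n):
            m=r["pixels"]; p=w[m]; p=p[~np.isnan(p[:,0])]
            if len(p)<5: print(cam,n,'nodepth',r["bbox"]);continue
            lo,hi=np.percentile(p,[2,98],axis=0)
            print(cam,n,round(r["confidence"],2),np.round(r["bbox"]).astype(int),lo.round(),hi.round(),((lo+hi)/2)[:2].round())
print(st)
cv2.imwrite("pics/top1.png",cv2.resize(ims[0],(800,600))[:,:,::-1]);cv2.imwrite("pics/sc1.png",cv2.resize(ims[1],(800,600))[:,:,::-1])
E
python3 a.py
```

```text
top tall_prop 0.78 [142 193 166 209] [399. 241.   2.] [439. 281.  77.] [419. 261.]
top short_prop 0.76 [287 186 305 202] [ 427. -143.   -2.] [ 467. -103.   52.] [ 447. -123.]
top clay_cup 0.67 [245 188 266 208] [409. -40.   2.] [459.  11.  61.] [434. -14.]
top clay_vase 0.67 [192 183 214 202] [427. 104.  14.] [470. 149.  82.] [448. 126.]
top blue_cup 0.74 [346 200 376 226] [ 371. -323.    1.] [ 422. -271.   61.] [ 397. -297.]
top green_tray 0.79 [ 95 243 164 279] [212. 251.   1.] [298. 422.  21.] [255. 337.]
top green_tray 0.7 [225 113 291 146] [578. -99.   0.] [674.  69.  21.] [626. -15.]
top green_tray 0.68 [347 263 418 305] [ 154. -449.   -0.] [ 255. -276.   21.] [ 204. -362.]
top grey_tray 0.94 [314 117 385 170] [ 532. -369.   -1.] [ 657. -195.   21.] [ 595. -282.]
top grey_tray 0.74 [143 133 191 173] [511. 192.   3.] [617. 301.  22.] [564. 247.]
top wood_tray 0.78 [139 130 190 174] [511. 192.   3.] [619. 302.  22.] [565. 247.]
top bottle 0.61 [396 172 436 204] [ 424. -464.   30.] [ 493. -402.  140.] [ 459. -433.]
top pail 0.77 [ 56 158 103 197] [430. 413.  10.] [514. 502.  96.] 
[... 1143 characters left out ...]
6.] [472. 460.]
{'clock': 0.55, 'qpos': array([-1.23282803,  0.62837802,  0.03850842,  1.51745165, -0.02699202,
        0.9962894 , -0.02003291]), 'qd': array([-0.00046075, -0.00161482,  0.00041196, -0.00036437,  0.00044239,
        0.00034732, -0.00117394]), 'tau': array([-3.86536813e-04, -5.62903976e+01,  1.22446831e+00, -1.93657333e+01,
        1.08377764e-02,  2.20554764e-03, -3.15179562e-06]), 'eef_pos': array([255.35610243, 597.73066059, 256.31127215]), 'tool_rot': array([-3.14158423e+00, -2.47707185e-05,  2.73776280e+00]), 'force': array([ 0.60556114,  0.26911628, -1.25885583]), 'torque': array([-0.02473166,  0.02340598, -0.04875887]), 'gripper_force': 0.0, 'width': 85.30784277123003}
```

View pics/top1.png

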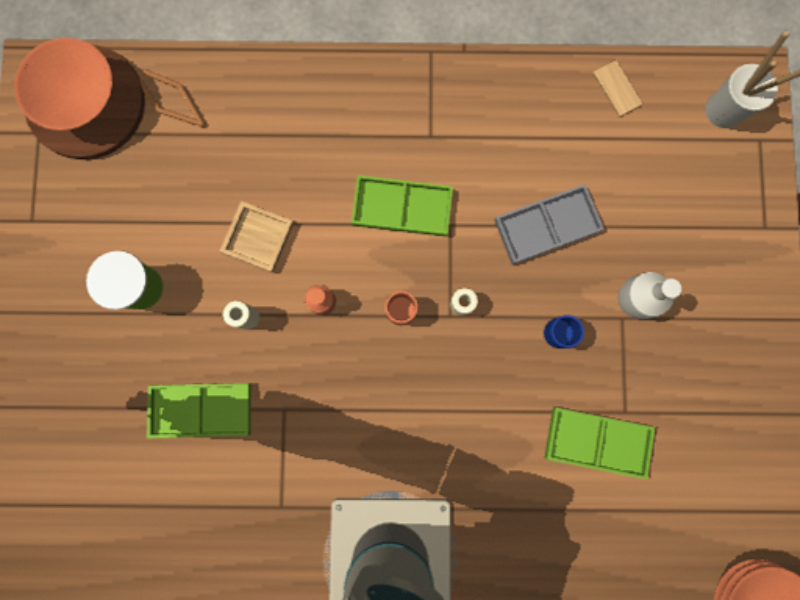

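View pics/sc1.png

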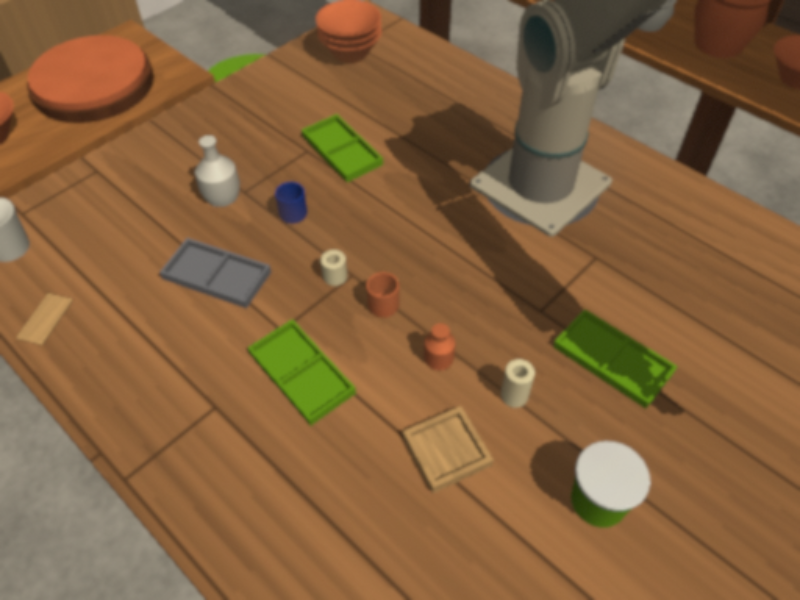

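Top view at 800x600: the three lime look-alikes are at (404,206), (199,410) and (601,442). They lie about 626, 422 and 415 mm from the base, so the green_tray meant is the one at (404,206), centre about (626,-13). Next I'll fit the poses and confirm it in a crop.

```bash
cat > b.py <<'E'
from h import *
H=dict(tall_prop=75,short_prop=50,clay_cup=60,clay_vase=80,blue_cup=60)
for cam in ["top","scene"]:
    im,w,st=snap(cam)
    for n,h in H.items():
        r=ctrl.trace(cam,n)[0]; p=w[r["pixels"]]; p=p[p[:,2]>h-8]
        c,rad=cv2.minEnclosingCircle(p[:,:2].astype(np.float32)); print(cam,n,np.round(c,1),round(rad,1))
    for n in ["green_tray","grey_tray","wood_tray"]:
        rs=[r for r in ctrl.trace(cam,n)]
        for r in rs[:3]:
            p=w[r["pixels"]]; p=p[p[:,2]>12]; p=p[np.linalg.norm(p[:,:2]-np.median(p[:,:2],0),axis=1)<130]
            rc=cv2.minAreaRect(p[:,:2].astype(np.float32)); print(cam,n,np.round(rc[0],1),np.round(rc[1],1),round(rc[2],1), np.hypot(*rc[0]).round())
    if cam=="top": cv2.imwrite("pics/crop1.png",cv2.resize(im[100:185,130:400],(800,252),interpolation=cv2.INTER_CUBIC)[:,:,::-1])
E
python3 b.py
cat >> h.py <<'E'
def go(x,y,z,closing_deg=None,st=None):
    """print shift (cm, tool axes) of the grasp point (6 mm ahead of TCP) to world x,y,z and spin deg so closing line is at closing_deg"""
    st=st or ctrl.read_state(); M=R.from_euler('xyz',st["tool_rot"]).as_matrix()
    g=st["eef_pos"]+6*M[:,2]; s=M.T@(np.array([x,y,z])-g)/10
    cur=np.degrees(np.arctan2(M[1,1],M[0,1])); sp=0
    if closing_deg is not None:
        sp=-((closing_deg-cur+90)%180-90)
    print("shift",s.round(2),"spin",round(sp,1),"grasp pt",g.round(1),"closing",round(cur,1),"q7",st["qpos"][6].round(2))
E
python3 -c "
from h import *
go(420,263,160)"
```

```text
top tall_prop [420.2 262.2] 21.8
top short_prop [ 448.9 -124.7] 21.9
top clay_cup [435.4 -15.2] 27.7
top clay_vase [450.1 128.5] 14.1
top blue_cup [ 396.4 -298.4] 27.9
top green_tray [ 205.1 -364.1] [176.5  89.7] 79.3 418.0
top green_tray [255.1 338. ] [ 90. 175.] 1.8 423.0
top green_tray [627.2 -14.8] [175.   92.7] 83.9 627.0
top grey_tray [ 594.5 -282. ] [ 89.6 175.5] 21.2 658.0
top wood_tray [566.  248.1] [101.  100.2] 69.2 618.0
scene tall_prop [419.  265.5] 22.7
scene short_prop [ 447.2 -121.5] 23.9
scene clay_cup [433.4 -13.5] 30.4
shift [-28.29 -24.31   9.03] spin 0 grasp pt [255.4 597.7 250.3] closing 66.9 q7 -0.02Traceback (most recent call last):
  File "b.py", line 6, in <module>
    r=ctrl.trace(cam,n)[0]; p=w[r["pixels"]]; p=p[p[:,2]>h-8]
      ~~~~~~~~~~~~~~~~~^^^
IndexError: list index out of range
```

View pics/crop1.png

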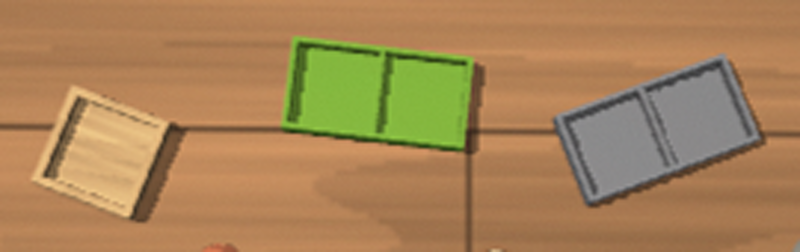

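The crop shows the green tray meant at (380,95), between the wooden tray (105,150) and the grey one (660,130). It's the farthest of the three. First move is to above the tall prop, turning the closing line to the tray's short axis.

play_rows(
  targets=[
    [0,-28.3,-24.3,7,73],
    [0,-28.3,-24.3,7,73],
    [0,-28.3,-24.3,7,73],
    [0,-28.3,-24.3,7,73],
    [0,-28.3,-24.3,7,73],
    [0,-28.3,-24.3,7,73],
    [0,-28.3,-24.3,7,73],
    [0,-28.3,-24.3,7,73],
    [0,-28.3,-24.3,7,73],
    [0,-28.3,-24.3,7,73],
  ],
)

```text
clock: 2.8
eef_pos: [420.7, 262.2, 186.3]
tool_rot: [3.141, 0.0, 1.461]
force: [-0.7, 0.8, 0.1]
width: 85.4
gripper_force: 0.0
```

```bash
cat > obj.py <<'E'
from h import *
import sys
H=dict(tall_prop=75,short_prop=50,clay_cup=60,clay_vase=80,blue_cup=60)
n=sys.argv[1]; h=H[n]; cl=float(sys.argv[2]); z=float(sys.argv[3])
if len(sys.argv)>5: h+=float(sys.argv[5])
im,w,st=snap("wrist",sys.argv[4] if len(sys.argv)>4 and sys.argv[4]!='-' else None)
for r in ctrl.trace("wrist",n):
    p=w[r["pixels"]]; p=p[~np.isnan(p[:,0])]; print(r["confidence"],r["bbox"], "zmax",np.percentile(p[:,2],98).round(1) if len(p) else None)
    p=p[(p[:,2]>h-8)&(p[:,2]<h+8)]
    if len(p)<5: continue
    c,rad=cv2.minEnclosingCircle(p[:,:2].astype(np.float32)); print(n,np.round(c,1),round(rad,1)); go(c[0],c[1],z,cl,st)
E
python3 obj.py tall_prop -6 50 w1; python3 -c "
from h import *
go(420,263,50,-6)"
```

```text
0.56 [230.3, 155.5, 285.4, 226.8] zmax 76.5
tall_prop [418.9 262.9] 22.0
shift [ 0.05 -0.19 13.03] spin -0.3 grasp pt [420.7 262.2 180.3] closing -6.3 q7 -0.41
shift [-1.000e-01  1.000e-02  1.304e+01] spin 0.0 grasp pt [420.  263.9 180.4] closing -6.0 q7 -0.41
```

View pics/w1.png

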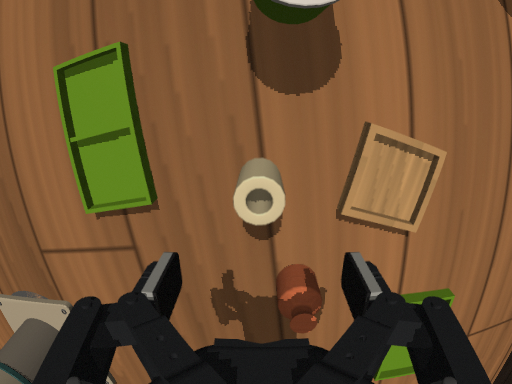

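The wrist picture shows the tall prop at (260,200), and the measured centre agrees with the top view. Descend and grip.

play_rows(
  targets=[
    [0,0,-0.1,5,0],
    [0,0,-0.1,10,0],
    [0,0,-0.1,13,0],
    [0,0,-0.1,13,0],
    [1,0,-0.1,13,0],
    [1,0,-0.1,13,0],
    [1,0,-0.1,13,0],
    [1,0,-0.1,13,0],
    [1,0,-0.1,13,0],
    [1,0,-0.1,13,0],
  ],
)

```text
clock: 3.9
eef_pos: [420.0, 264.2, 58.3]
tool_rot: [3.139, -0.003, 1.465]
force: [-1.1, -0.5, 5.9]
width: 42.4
gripper_force: 60.4
```

```bash
python3 -c "
from h import *
st=ctrl.read_state();print(st['eef_pos'],st['width'],st['gripper_force'],st['force'])
go(631.5,29.3,160,-6)
go(631.5,29.3,57,-6)"
```

```text
[420.0472548  264.21125936  58.31834241] 42.41893376974376 60.374663695693016 [-1.11984295 -0.46033233  5.86771161]
shift [-21.09  23.54 -10.76] spin -0.1 grasp pt [420.1 264.2  52.3] closing -6.1 q7 -0.3
shift [-21.12  23.52  -0.46] spin -0.1 grasp pt [420.1 264.2  52.3] closing -6.1 q7 -0.3
```

play_rows(
  targets=[
    [1,0,0,-4,0],
    [1,0,0,-8,0],
    [1,-21.1,23.5,-8,0],
    [1,-21.1,23.5,-8,0],
    [1,-21.1,23.5,-8,0],
    [1,-21.1,23.5,-8,0],
    [1,-21.1,23.5,-8,0],
    [1,-21.1,23.5,-8,0],
    [1,-21.1,23.5,-8,0],
    [1,-21.1,23.5,-8,0],
  ],
)

```text
clock: 4.9
eef_pos: [632.1, 24.3, 137.5]
tool_rot: [3.138, 0.002, 1.459]
force: [-0.7, -0.1, -2.1]
width: 42.0
gripper_force: 61.8
```

```bash
python3 -c "
from h import *
go(631.5,29.3,57.3,-6)
im,w,st=snap('wrist','w2')"
```

```text
shift [ 0.51 -0.14  7.42] spin -0.4 grasp pt [632.1  24.3 131.5] closing -6.4 q7 0.05
```

View pics/w2.png

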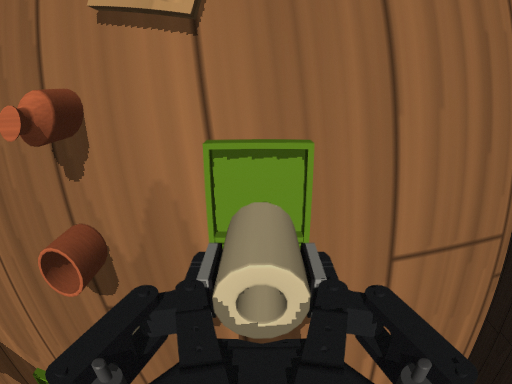

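Wrist view: the prop is held at (262,270), and the +y bay spans rows 142-242. The bay lies under the prop once perspective is allowed for. Descend partway and check.

play_rows(
  targets=[
    [1,0,0,3,0],
    [1,0,0,5,0],
    [1,0,0,6.5,0],
    [1,0,0,6.5,0],
  ],
)

```text
clock: 5.35
eef_pos: [627.9, 30.2, 69.6]
tool_rot: [-3.137, -0.0, 1.466]
force: [0.2, 1.0, -1.0]
width: 42.6
gripper_force: 61.8
```

```bash
python3 -c "
from h import *
go(631.5,29.3,57.3,-6)
im,w,st=snap('wrist')
m=np.zeros((384,512),bool)
for r in ctrl.trace('wrist','green_tray'):
    p=w[r['pixels']];p=p[(p[:,2]>10)&(p[:,2]<30)];print(r['confidence'],cv2.minAreaRect(p[:,:2].astype(np.float32)))
go(631.5,29.3,57.3,-6)"
```

```text
shift [-0.06  0.37  0.62] spin -0.0 grasp pt [627.9  30.3  63.6] closing -6.0 q7 0.08
0.76 ((627.6019897460938, 2.9306182861328125), (139.97152709960938, 90.53575897216797), 83.7176742553711)
0.57 ((627.8364868164062, 42.22148895263672), (17.047456741333008, 42.14973068237305), 86.245361328125)
shift [0.02 0.13 0.85] spin -0.1 grasp pt [630.1  29.2  65.8] closing -6.1 q7 0.08
```

play_rows(
  targets=[
    [1,0,0,0.5,0],
    [1,0,0,0.8,0],
    [1,0,0,0.9,0],
    [1,0,0,1.0,0],
    [1,0,0,1.0,0],
    [0,0,0,0.9,0],
    [0,0,0,0.9,0],
    [0,0,0,0.9,0],
  ],
)

```text
clock: 6.25
eef_pos: [630.4, 28.3, 62.4]
tool_rot: [3.141, -0.0, 1.464]
force: [0.4, -0.1, 0.1]
width: 82.9
gripper_force: 0.0
```

play_rows(
  targets=[
    [0,0,0,-5,0],
    [0,0,0,-9,0],
    [0,0,0,-9,0],
  ],
)

```text
clock: 6.55
eef_pos: [634.2, 27.9, 157.7]
tool_rot: [3.131, -0.001, 1.463]
force: [0.8, -0.4, -0.5]
width: 85.8
gripper_force: 0.0
```

```bash
python3 obj.py tall_prop -6 50 - 5; python3 -c "
from h import *
go(449,-123,150,-6)"
```

```text
0.62 [225.6, 167.2, 283.2, 247.3] zmax 81.5
tall_prop [630.3  27.2] 21.9
shift [-0.12 -0.49 10.17] spin -0.1 grasp pt [634.3  27.9 151.7] closing -6.1 q7 0.05
0.28 [98.4, 1.5, 206.0, 27.6] zmax 21.6
shift [-16.99 -16.45  -0.32] spin -0.1 grasp pt [630.8  28.4 147.2] closing -6.1 q7 0.05
```

Tall prop stands at (630,27), top at 81 mm. Now to the short prop.

play_rows(
  targets=[
    [0,-17,-16.5,0,0],
    [0,-17,-16.5,0,0],
    [0,-17,-16.5,0,0],
    [0,-17,-16.5,0,0],
    [0,-17,-16.5,0,0],
    [0,-17,-16.5,0,0],
    [0,-17,-16.5,0,0],
    [0,-17,-16.5,0,0],
  ],
)

```text
clock: 7.45
eef_pos: [448.9, -122.2, 151.7]
tool_rot: [-3.141, -0.001, 1.465]
force: [-0.6, 1.7, -0.5]
width: 85.4
gripper_force: 0.0
```

```bash
python3 -c "
from h import *
ctrl.get_image('wrist')
go(448.5,-123.5,37,-6)"; python3 obj.py short_prop -6 37
```

```text
shift [-0.16 -0.04 10.88] spin -0.0 grasp pt [ 449.  -122.   145.8] closing -6.0 q7 0.37
0.82 [233.2, 169.0, 287.2, 230.8] zmax 51.5
short_prop [ 447.6 -124.4] 21.8
shift [-0.26 -0.12 10.88] spin -0.0 grasp pt [ 449.  -122.   145.8] closing -6.0 q7 0.37
```

play_rows(
  targets=[
    [0,-0.2,-0.1,4,0],
    [0,-0.2,-0.1,8,0],
    [0,-0.2,-0.1,10.8,0],
    [0,-0.2,-0.1,10.8,0],
    [1,-0.2,-0.1,10.8,0],
    [1,-0.2,-0.1,10.8,0],
    [1,-0.2,-0.1,10.8,0],
    [1,-0.2,-0.1,10.8,0],
    [1,-0.2,-0.1,10.8,0],
    [1,-0.2,-0.1,10.8,0],
  ],
)

```text
clock: 8.6
eef_pos: [448.1, -125.2, 46.1]
tool_rot: [3.138, 0.0, 1.464]
force: [-0.1, 0.5, 6.5]
width: 42.0
gripper_force: 60.4
```

```bash
python3 -c "
from h import *
ctrl.get_image('wrist');st=ctrl.read_state();print(st['force'],st['gripper_force'],st['width'])
go(622.5,-56,43,-6)"
```

```text
[-0.02094444  0.37177106  6.84173536] 60.38112435489893 41.96195167927348
shift [ 8.74 16.6  -0.23] spin -0.1 grasp pt [ 448.1 -125.2   40.1] closing -6.1 q7 0.62
```

play_rows(
  targets=[
    [1,0,0,-3,0],
    [1,0,0,-6,0],
    [1,8.7,16.6,-6,0],
    [1,8.7,16.6,-6,0],
    [1,8.7,16.6,-6,0],
    [1,8.7,16.6,-6,0],
    [1,8.7,16.6,-6,0],
    [1,8.7,16.6,-3,0],
    [1,8.7,16.6,-1.3,0],
    [1,8.7,16.6,-1.3,0],
  ],
)

```text
clock: 9.65
eef_pos: [618.4, -56.2, 55.3]
tool_rot: [-3.136, -0.0, 1.463]
force: [0.3, -0.8, -0.9]
width: 41.6
gripper_force: 61.6
```

```bash
python3 -c "
from h import *
ctrl.get_image('wrist')
go(622.5,-56,45,-6)"
```

```text
shift [0.08 0.29 0.56] spin -0.2 grasp pt [619.6 -56.5  50.6] closing -6.2 q7 0.36
```

play_rows(
  targets=[
    [1,0,0,0.3,0],
    [1,0,0,0.5,0],
    [1,0,0,0.6,0],
    [1,0,0,0.7,0],
    [1,0,0,0.7,0],
    [0,0,0,0.5,0],
    [0,0,0,0.5,0],
    [0,0,0,0.5,0],
  ],
)

```text
clock: 10.5
eef_pos: [621.3, -56.2, 52.4]
tool_rot: [3.141, 0.0, 1.464]
force: [0.2, -0.4, -0.1]
width: 82.6
gripper_force: 0.0
```

play_rows(
  targets=[
    [0,0,0,-4,0],
    [0,0,0,-8,0],
    [0,0,0,-12,0],
    [0,0,0,-12,0],
    [0,0,0,-12,0],
  ],
)

```text
clock: 11.0
eef_pos: [621.6, -56.1, 173.2]
tool_rot: [3.14, -0.0, 1.464]
force: [-0.5, 0.1, -1.0]
width: 85.6
gripper_force: 0.0
```

```bash
python3 obj.py short_prop -6 50 w3 5;python3 obj.py tall_prop -6 50 - 5; python3 -c "
from h import *
go(434,-14,150,21)"
```

```text
0.74 [239.6, 161.7, 288.3, 220.5] zmax 56.5
short_prop [621.3 -55.5] 21.9
shift [ 0.05 -0.07 11.72] spin -0.1 grasp pt [621.7 -56.1 167.2] closing -6.1 q7 0.3
0.65 [230.2, 66.6, 294.7, 131.7] zmax 81.6
tall_prop [630.4  26.4] 22.0
shift [ 8.28  0.16 11.52] spin -0.1 grasp pt [620.3 -55.8 165.2] closing -6.1 q7 0.3
shift [  2.18 -18.96   1.53] spin -27.1 grasp pt [620.2 -56.  164.7] closing -6.1 q7 0.3
```

View pics/w3.png

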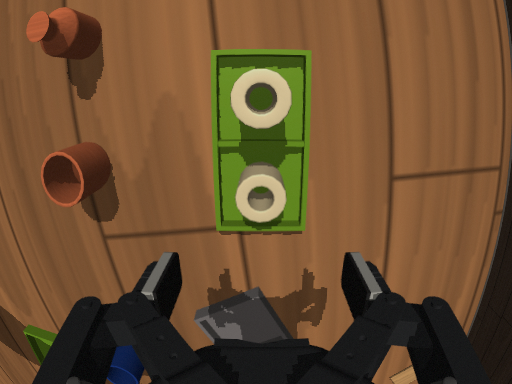

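Both props stand in their bays, at (262,98) and (262,190). Next the terracotta cup.

play_rows(
  targets=[
    [0,2.2,-19,1.5,-27],
    [0,2.2,-19,1.5,-27],
    [0,2.2,-19,1.5,-27],
    [0,2.2,-19,1.5,-27],
    [0,2.2,-19,1.5,-27],
    [0,2.2,-19,1.5,-27],
    [0,2.2,-19,1.5,-27],
    [0,2.2,-19,1.5,-27],
  ],
)

```text
clock: 12.0
eef_pos: [436.0, -14.4, 157.1]
tool_rot: [3.141, 0.001, 1.935]
force: [-0.4, -0.1, -0.1]
width: 85.6
gripper_force: 0.0
```

```bash
python3 -c "
from h import *
ctrl.get_image('wrist')
go(434.5,-14.3,45,21)"; python3 obj.py clay_cup 21 45
```

```text
shift [ 0.06 -0.13 10.61] spin -0.2 grasp pt [435.8 -14.3 151.1] closing 20.8 q7 0.67
0.71 [227.8, 157.7, 296.6, 237.8] zmax 61.0
clay_cup [433.4 -14.8] 28.1
shift [ 0.05 -0.24 10.61] spin -0.2 grasp pt [435.8 -14.3 151.1] closing 20.8 q7 0.67
```

play_rows(
  targets=[
    [0,0,-0.2,4,0],
    [0,0,-0.2,8,0],
    [0,0,-0.2,10.5,0],
    [0,0,-0.2,10.5,0],
    [1,0,-0.2,10.5,0],
    [1,0,-0.2,10.5,0],
    [1,0,-0.2,10.5,0],
    [1,0,-0.2,10.5,0],
    [1,0,-0.2,10.5,0],
    [1,0,-0.2,10.5,0],
  ],
)

```text
clock: 13.15
eef_pos: [432.9, -14.7, 52.4]
tool_rot: [3.141, -0.0, 1.935]
force: [0.3, -0.1, -1.7]
width: 53.9
gripper_force: 63.1
```

```bash
python3 -c "
from h import *
ctrl.get_image('wrist');st=ctrl.read_state();print(st['force'],st['gripper_force'],st['width'])
go(609.5,-321,50,21)"
```

```text
[-0.59165726  0.0723245  -0.36756677] 63.093172959052026 53.756385339801504
shift [-34.91   5.6   -0.36] spin -0.1 grasp pt [432.8 -14.7  46.4] closing 20.9 q7 1.22
```

play_rows(
  targets=[
    [1,0,0,-2,0],
    [1,0,0,-5,0],
    [1,-34.9,5.6,-6,0],
    [1,-34.9,5.6,-6,0],
    [1,-34.9,5.6,-6,0],
    [1,-34.9,5.6,-6,0],
    [1,-34.9,5.6,-6,0],
    [1,-34.9,5.6,-6,0],
    [1,-34.9,5.6,-6,0],
    [1,-34.9,5.6,-6,0],
  ],
)

```text
clock: 14.2
eef_pos: [610.5, -329.2, 113.0]
tool_rot: [-3.142, 0.009, 1.93]
force: [-0.8, 0.1, -1.5]
width: 53.8
gripper_force: 63.7
```

play_rows(
  targets=[
    [1,0,0,0,0],
    [1,0,0,2,0],
    [1,0,0,4,0],
    [1,0,0,4.7,0],
    [1,0,0,4.7,0],
    [1,0,0,4.7,0],
  ],
)

```text
clock: 14.8
eef_pos: [609.5, -320.4, 65.9]
tool_rot: [3.141, 0.0, 1.936]
force: [-0.6, -0.4, -1.2]
width: 53.8
gripper_force: 63.6
```

```bash
python3 -c "
from h import *
im,w,st=snap('wrist')
for r in ctrl.trace('wrist','grey_tray'):
    p=w[r['pixels']];p=p[(p[:,2]>10)&(p[:,2]<30)];print(r['confidence'],cv2.minAreaRect(p[:,:2].astype(np.float32)))
go(609.5,-321,51.4,21)"
```

```text
0.6 ((587.2998046875, -266.0173034667969), (90.84724426269531, 140.41085815429688), 21.131134033203125)
shift [ 0.02 -0.03  0.91] spin -0.1 grasp pt [ 609.9 -321.1   60.5] closing 20.9 q7 1.3
```

play_rows(
  targets=[
    [1,0,0,0.4,0],
    [1,0,0,0.7,0],
    [1,0,0,0.9,0],
    [1,0,0,1.0,0],
    [1,0,0,1.0,0],
    [0,0,0,0.9,0],
    [0,0,0,0.9,0],
    [0,0,0,0.9,0],
  ],
)

```text
clock: 15.7
eef_pos: [609.3, -321.0, 56.1]
tool_rot: [-3.141, -0.0, 1.935]
force: [0.1, 0.1, 0.5]
width: 85.1
gripper_force: 0.0
```

play_rows(
  targets=[
    [0,0,0,-3,0],
    [0,0,0,-7,0],
    [0,0,0,-11,0],
    [0,0,0,-11,0],
    [0,0,0,-11,0],
  ],
)

```text
clock: 16.2
eef_pos: [609.7, -321.1, 167.1]
tool_rot: [3.14, 0.001, 1.935]
force: [-0.0, 0.7, -0.4]
width: 85.2
gripper_force: 0.0
```

```bash
python3 obj.py clay_cup 21 50 - 5; python3 -c "
from h import *
go(450,129,160,21)"
```

```text
0.67 [225.7, 158.9, 296.4, 231.4] zmax 66.1
clay_cup [ 609.5 -321.6] 28.1
shift [-0.02 -0.06 11.11] spin -0.1 grasp pt [ 609.8 -321.1  161.1] closing 20.9 q7 1.24
shift [ 4.762e+01  1.170e+00 -1.000e-02] spin -0.1 grasp pt [ 608.7 -320.1  158.9] closing 20.9 q7 1.24
```

Terracotta cup stands in its bay, top at 66 mm. Now the vase.

play_rows(
  targets=[
    [0,47.6,1.2,0,0],
    [0,47.6,1.2,0,0],
    [0,47.6,1.2,0,0],
    [0,47.6,1.2,0,0],
    [0,47.6,1.2,0,0],
    [0,47.6,1.2,0,0],
    [0,47.6,1.2,0,0],
    [0,47.6,1.2,0,0],
    [0,47.6,1.2,0,0],
    [0,47.6,1.2,0,0],
  ],
)

```text
clock: 17.3
eef_pos: [447.8, 132.3, 164.7]
tool_rot: [-3.137, -0.002, 1.94]
force: [0.4, -0.1, -0.4]
width: 85.4
gripper_force: 0.0
```

play_rows(
  targets=[
    [0,0,0,0,0],
    [0,0,0,0,0],
  ],
)

```text
clock: 17.5
eef_pos: [450.4, 128.3, 165.4]
tool_rot: [-3.14, 0.001, 1.937]
force: [0.2, 0.0, 0.2]
width: 85.5
gripper_force: 0.0
```

```bash
python3 obj.py clay_vase 21 39 w4; python3 -c "
from h import *
go(450,129.5,39,21)"
```

```text
0.79 [231.0, 160.4, 288.5, 230.2] zmax 81.3
clay_vase [448.6 128. ] 14.3
shift [ 0.05 -0.15 12.04] spin -0.0 grasp pt [450.4 128.2 159.4] closing 21.0 q7 0.69
shift [ 0.31 -0.   12.09] spin -0.2 grasp pt [451.2 126.7 159.9] closing 20.8 q7 0.69
```

View pics/w4.png

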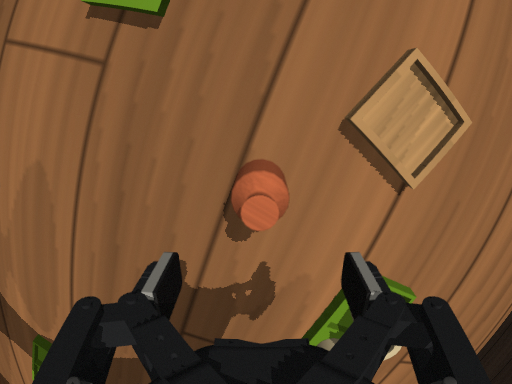

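Vase at (260,200), centred between the fingers. Grip its body.

play_rows(
  targets=[
    [0,0.1,-0.1,4,0],
    [0,0.1,-0.1,8,0],
    [0,0.1,-0.1,11,0],
    [0,0.1,-0.1,12,0],
    [0,0.1,-0.1,12,0],
    [1,0.1,-0.1,12,0],
    [1,0.1,-0.1,12,0],
    [1,0.1,-0.1,12,0],
    [1,0.1,-0.1,12,0],
    [1,0.1,-0.1,12,0],
  ],
)

```text
clock: 18.6
eef_pos: [450.5, 128.9, 48.0]
tool_rot: [3.139, 0.0, 1.935]
force: [-0.6, -0.9, 9.7]
width: 48.3
gripper_force: 60.6
```

play_rows(
  targets=[
    [1,0,0,0,0],
  ],
)

```text
clock: 18.7
eef_pos: [450.4, 128.8, 48.0]
tool_rot: [3.139, 0.0, 1.935]
force: [-2.0, -0.8, 8.8]
width: 48.3
gripper_force: 60.6
```

```bash
python3 -c "
from h import *
st=ctrl.read_state();print(st['force'],st['gripper_force'],st['width'])
go(579,-242,45,21)"
```

```text
[-1.99375873 -0.79679222  8.80276101] 60.63578216359019 48.29942208857906
shift [-39.23  -1.19  -0.3 ] spin -0.1 grasp pt [450.4 128.8  42. ] closing 20.9 q7 0.9
```

play_rows(
  targets=[
    [1,0,0,-2,0],
    [1,0,0,-6,0],
    [1,-39.2,-1.2,-8,0],
    [1,-39.2,-1.2,-8,0],
    [1,-39.2,-1.2,-8,0],
    [1,-39.2,-1.2,-8,0],
    [1,-39.2,-1.2,-8,0],
    [1,-39.2,-1.2,-8,0],
    [1,-39.2,-1.2,-8,0],
    [1,-39.2,-1.2,-8,0],
  ],
)

```text
clock: 19.7
eef_pos: [578.6, -244.6, 127.6]
tool_rot: [3.141, 0.002, 1.934]
force: [0.7, 0.4, -1.1]
width: 48.1
gripper_force: 62.8
```

play_rows(
  targets=[
    [1,0,0,0,0],
    [1,0,0,0,0],
    [1,0,0,3,0],
    [1,0,0,5,0],
    [1,0,0,6,0],
    [1,0,0,6,0],
    [1,0,0,6,0],
  ],
)

```text
clock: 20.4
eef_pos: [578.5, -241.3, 67.0]
tool_rot: [3.141, 0.0, 1.936]
force: [0.0, -0.3, -1.8]
width: 48.3
gripper_force: 62.8
```

```bash
python3 -c "
from h import *
ctrl.get_image('wrist')
go(579,-242,47,21)"
```

```text
shift [-0.03  0.01  1.44] spin -0.1 grasp pt [ 578.8 -241.7   61.4] closing 20.9 q7 1.28
```

play_rows(
  targets=[
    [1,0,0,0.6,0],
    [1,0,0,1.1,0],
    [1,0,0,1.4,0],
    [1,0,0,1.5,0],
    [1,0,0,1.5,0],
    [0,0,0,1.4,0],
    [0,0,0,1.4,0],
    [0,0,0,1.4,0],
  ],
)

```text
clock: 21.25
eef_pos: [578.2, -241.9, 52.2]
tool_rot: [3.142, 0.0, 1.935]
force: [0.3, -0.0, -0.5]
width: 85.5
gripper_force: 0.0
```

play_rows(
  targets=[
    [0,0,0,-3,0],
    [0,0,0,-7,0],
    [0,0,0,-11,0],
    [0,0,0,-12,0],
    [0,0,0,-12,0],
  ],
)

```text
clock: 21.75
eef_pos: [579.1, -242.4, 173.9]
tool_rot: [3.139, 0.002, 1.935]
force: [0.4, -0.4, 0.7]
width: 85.7
gripper_force: 0.0
```

```bash
python3 obj.py clay_vase 21 50 w5 5; python3 obj.py clay_cup 21 50 - 5; python3 -c "
from h import *
go(397,-297,160,-24)"
```

```text
0.57 [231.6, 157.0, 289.9, 227.4] zmax 86.3
clay_vase [ 577.9 -242.1] 14.4
shift [ 0.1  -0.14 11.79] spin -0.1 grasp pt [ 579.1 -242.4  167.9] closing 20.9 q7 1.2
0.34 [37.5, 148.8, 112.1, 217.4] zmax 61.3
shift [  1.19 -18.83   0.48] spin 44.9 grasp pt [ 577.2 -241.1  164.3] closing 20.9 q7 1.2
```

View pics/w5.png

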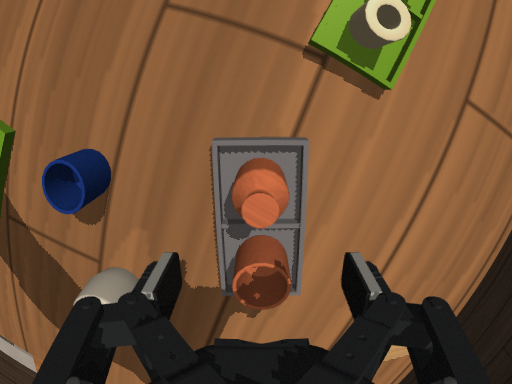

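Vase (260,195) and cup (262,275) stand upright in the two grey bays. Now the blue cup at (77,180).

```bash
python3 -c "
from h import *
go(396.7,-297.5,160,21)"
```

```text
shift [  1.16 -18.87   0.48] spin -0.1 grasp pt [ 577.2 -241.1  164.3] closing 20.9 q7 1.2
```

play_rows(
  targets=[
    [0,1.2,-18.8,0.5,0],
    [0,1.2,-18.8,0.5,0],
    [0,1.2,-18.8,0.5,0],
    [0,1.2,-18.8,0.5,0],
    [0,1.2,-18.8,0.5,0],
    [0,1.2,-18.8,0.5,0],
    [0,1.2,-18.8,0.5,0],
  ],
)

```text
clock: 22.65
eef_pos: [399.2, -297.1, 166.7]
tool_rot: [-3.142, -0.001, 1.936]
force: [0.1, -0.6, 0.6]
width: 85.4
gripper_force: 0.0
```

```bash
python3 obj.py blue_cup 21 45 w6; python3 -c "
from h import *
go(396.5,-297.5,45,21)"
```

```text
0.66 [223.0, 157.9, 290.3, 238.9] zmax 61.1
blue_cup [ 394.9 -298.5] 28.1
shift [ 0.02 -0.45 11.57] spin -0.1 grasp pt [ 399.2 -297.1  160.7] closing 20.9 q7 1.5
shift [ 0.05 -0.29 11.58] spin 0.0 grasp pt [ 399.4 -297.   160.8] closing 21.0 q7 1.5
```

View pics/w6.png

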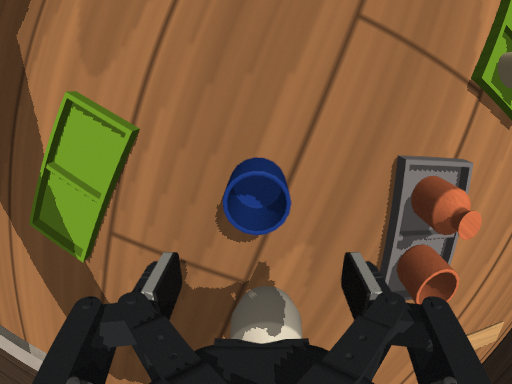

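Blue cup at (257,197) is slightly left of centre. The bottle at (265,315) is clear of the gripper. Grip.

play_rows(
  targets=[
    [0,0,-0.3,4,0],
    [0,0,-0.3,8,0],
    [0,0,-0.3,11,0],
    [0,0,-0.3,11.5,0],
    [0,0,-0.3,11.5,0],
    [1,0,-0.3,11.5,0],
    [1,0,-0.3,11.5,0],
    [1,0,-0.3,11.5,0],
    [1,0,-0.3,11.5,0],
    [1,0,-0.3,11.5,0],
  ],
)

```text
clock: 23.75
eef_pos: [396.3, -299.3, 54.2]
tool_rot: [3.14, 0.003, 1.935]
force: [-0.3, 0.6, 7.7]
width: 55.1
gripper_force: 62.3
```

play_rows(
  targets=[
    [1,0,0,0,0],
  ],
)

```text
clock: 23.85
eef_pos: [396.4, -299.3, 54.2]
tool_rot: [3.14, 0.003, 1.935]
force: [-0.1, 0.7, 6.8]
width: 55.4
gripper_force: 62.3
```

```bash
python3 -c "
from h import *
st=ctrl.read_state();print(st['force'],st['gripper_force'],st['width'])
go(440,0,165,21)
go(566,248.5,165,21)"
```

```text
[-0.06188625  0.65733625  6.76511949] 62.29092054069042 55.42553307341868
shift [ 26.37  14.77 -11.72] spin -0.1 grasp pt [ 396.4 -299.3   48.2] closing 20.9 q7 1.66
shift [ 45.1   35.4  -11.72] spin -0.1 grasp pt [ 396.4 -299.3   48.2] closing 20.9 q7 1.66
```

play_rows(
  targets=[
    [1,0,0,-2,0],
    [1,0,0,-6,0],
    [1,0,0,-10,0],
    [1,45.1,35.4,-10,0],
    [1,45.1,35.4,-10,0],
    [1,45.1,35.4,-10,0],
    [1,45.1,35.4,-10,0],
    [1,45.1,35.4,-10,0],
    [1,45.1,35.4,-10,0],
    [1,45.1,35.4,-10,0],
  ],
)

```text
clock: 24.85
eef_pos: [499.8, 38.0, 153.5]
tool_rot: [3.14, 0.0, 1.935]
force: [0.7, 0.3, -0.9]
width: 54.9
gripper_force: 63.8
```

```bash
python3 -c "
from h import *
go(566,248.5,145,21)"
```

```text
shift [17.31 13.68  0.27] spin -0.1 grasp pt [499.9  38.  147.5] closing 20.9 q7 0.89
```

play_rows(
  targets=[
    [1,17,13.5,0,0],
    [1,17,13.5,0,0],
    [1,17,13.5,0,0],
    [1,17,13.5,0,0],
    [1,17,13.5,0,0],
    [1,17,13.5,0,0],
    [1,17,13.5,0,0],
  ],
)

```text
clock: 25.55
eef_pos: [564.5, 241.9, 152.9]
tool_rot: [3.142, 0.001, 1.935]
force: [0.7, 0.2, -1.1]
width: 55.0
gripper_force: 63.8
```

```bash
python3 -c "
from h import *
im,w,st=snap('wrist')
for r in ctrl.trace('wrist','wood_tray'):
    p=w[r['pixels']];p=p[(p[:,2]>12)&(p[:,2]<30)];print(r['confidence'],cv2.minAreaRect(p[:,:2].astype(np.float32)))
go(566,248.5,56,21)"
```

```text
0.85 ((564.7453002929688, 247.96456909179688), (100.5633773803711, 100.71147155761719), 69.01051330566406)
shift [0.71 0.41 9.09] spin -0.3 grasp pt [564.7 240.5 146.9] closing 20.7 q7 0.5
```

play_rows(
  targets=[
    [1,0.7,0.3,3,0],
    [1,0.7,0.3,6,0],
    [1,0.7,0.3,8,0],
    [1,0.7,0.3,8,0],
    [1,0.7,0.3,8,0],
  ],
)

```text
clock: 26.15
eef_pos: [565.6, 248.6, 73.0]
tool_rot: [3.142, 0.001, 1.933]
force: [-0.6, 0.5, -0.8]
width: 54.9
gripper_force: 63.8
```

```bash
python3 -c "
from h import *
ctrl.get_image('wrist')
go(565.5,248.3,56,21)"
```

```text
shift [-0.04 -0.09  1.17] spin -0.2 grasp pt [566.2 249.   67.7] closing 20.8 q7 0.56
```

play_rows(
  targets=[
    [1,0,0,0.6,0],
    [1,0,0,1.0,0],
    [1,0,0,1.2,0],
    [1,0,0,1.3,0],
    [1,0,0,1.3,0],
    [0,0,0,1.2,0],
    [0,0,0,1.2,0],
    [0,0,0,1.2,0],
  ],
)

```text
clock: 27.0
eef_pos: [565.2, 250.2, 60.2]
tool_rot: [3.142, 0.0, 1.935]
force: [-0.4, 0.4, 0.4]
width: 85.6
gripper_force: 0.0
```

play_rows(
  targets=[
    [0,0,0,-3,0],
    [0,0,0,-7,0],
    [0,0,0,-11,0],
    [0,0,0,-14,0],
    [0,0,0,-14,0],
    [0,0,0,-14,0],
  ],
)

```text
clock: 27.6
eef_pos: [565.1, 250.4, 200.4]
tool_rot: [3.141, -0.0, 1.935]
force: [0.5, -0.5, -0.2]
width: 85.3
gripper_force: 0.0
```

```bash
python3 obj.py blue_cup 21 50 - 8; python3 -c "
from h import *
for c in ['top','scene']:
    im,w,st=snap(c)
    for n in ['bottle','pail']:
        for r in ctrl.trace(c,n)[:1]:
            p=w[r['pixels']];p=p[~np.isnan(p[:,0])];print(c,n,(np.percentile(p,[2,98],axis=0).mean(0)).round())
    if c=='scene': cv2.imwrite('pics/end.png',cv2.resize(im,(800,600))[:,:,::-1])"
```

```text
0.95 [228.9, 150.3, 293.8, 224.0] zmax 69.2
blue_cup [565.  251.1] 27.8
shift [7.000e-02 1.000e-02 1.444e+01] spin -0.1 grasp pt [565.1 250.4 194.4] closing 20.9 q7 0.45
top bottle [ 461. -435.   70.]
top pail [472. 457.  52.]
scene bottle [ 455. -470.   70.]
scene pail [474. 462.  54.]
```

View pics/end.png

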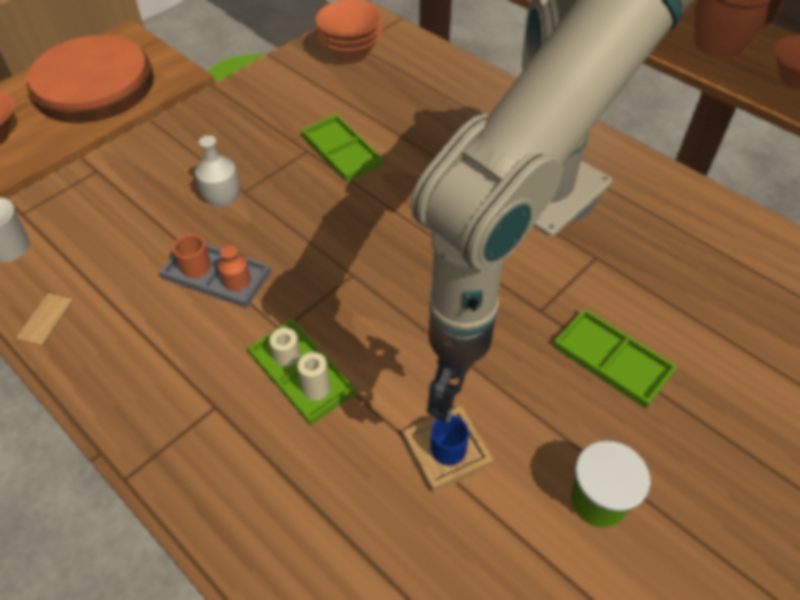

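The scene view shows everything in place: props at (284,345) and (313,376), cup and vase at (192,257) and (233,270), blue cup at (450,440). The bottle (217,175) and pail (610,483) are where they started, and the gripper is clear.

```bash
python3 -c "
from cell import ctrl
print(ctrl.finish_job())"
```

```text
the job is handed in; nothing more can be done
None
```

The job is handed in at about 28 s: by the camera checks both props stand in the green tray, the terracotta cup and vase in the grey tray and the blue cup in the wooden tray, with the bottle and pail unmoved; no verdict came back.

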